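Sort returned books into the section stands of their colour

TASK

Four returned books stand in the grey returns rack on the lending desk. Take the green, the ochre-yellow and the blue book one after another and set each upright on its long edge in the single stand of its own colour, right down on the slot's floor and about centred along the stand. Leave the red book standing in its bay where it is, as it has no stand here.

Things in the scene. Friction and masses are not known exactly. Their poses are not given: they have to be found in the camera images.
- book_green: dark green hardback book standing on a long edge in a bay of the returns rack: 210 mm long, 145 mm high as it stands, 24 mm thick, about 0.23 kg. Origin: middle of its lower edge (half length, half thickness); own x along its length, y across its thickness, z up. Grip across the thickness at the middle of the upper edge.
- book_ochre: ochre-yellow hardback book standing on a long edge in a bay of the returns rack: 190 mm long, 130 mm high as it stands, 17 mm thick, about 0.23 kg. Origin: middle of its lower edge (half length, half thickness); own x along its length, y across its thickness, z up. Grip across the thickness at the middle of the upper edge.
- book_blue: blue hardback book standing on a long edge in a bay of the returns rack: 180 mm long, 120 mm high as it stands, 14 mm thick, about 0.23 kg. Origin: middle of its lower edge (half length, half thickness); own x along its length, y across its thickness, z up. Grip across the thickness at the middle of the upper edge.
- book_red: red hardback book standing on a long edge in a bay of the returns rack: 185 mm long, 125 mm high as it stands, 20 mm thick, about 0.25 kg, two gold lines across the upper edge. Origin: middle of its lower edge (half length, half thickness); own x along its length, y across its thickness, z up. Grip across the thickness at the middle of the upper edge.
- stand_green: dark green steel book stand, fixed, empty at the start, white blank card on each side: one slot along its own x, open above and at both ends, 42 mm wide, 150 mm long, between side plates 4 mm thick and 64 mm high above the desk; slot floor 4 mm above the desk. Origin: centre of its underside, at desk height; y across the slot, z up. Its book juts out at both ends.
- stand_ochre: ochre-yellow steel book stand, fixed, empty at the start, white blank card on each side: one slot along its own x, open above and at both ends, 35 mm wide, 150 mm long, between side plates 4 mm thick and 64 mm high above the desk; slot floor 4 mm above the desk. Origin: centre of its underside, at desk height; y across the slot, z up. Its book juts out at both ends.
- stand_blue: blue steel book stand, fixed, empty at the start, white blank card on each side: one slot along its own x, open above and at both ends, 32 mm wide, 150 mm long, between side plates 4 mm thick and 64 mm high above the desk; slot floor 4 mm above the desk. Origin: centre of its underside, at desk height; y across the slot, z up. Its book juts out at both ends.
- returns_rack: grey steel rack, fixed, 150 mm long in x, 299 mm wide in y: four bays 36 mm wide along x, open above and at both ends, centred at own y = -127.5, -42.5, 42.5, 127.5 mm; side plates 64 mm high above the desk, floor 4 mm above the desk; one book in each bay, in any order. Origin: centre of its underside, at desk height.

How it is judged:
At the end, for the whole second after the job is handed in: Green, ochre and blue book each stand in their own colour's stand: origin under 12 mm above the desk, within 30 mm of the stand's middle along the slot and 18 mm across, leaning under 0.4 rad, released and at rest; the red book stands upright within 20 mm of where it was (x of book_green in the frame of stand_green between -0.03 and 0.03 m and y of book_green in the frame of stand_green between -0.018 and 0.018 m and z of book_green in the frame of stand_green below 0.012 m and angle between each of book_green, book_ochre, book_blue, book_red's own z axis and vertical below 0.4 rad and linear speed of each of book_green, book_ochre, book_blue below 0.03 m/s and angular speed of each of book_green, book_ochre, book_blue below 0.4 rad/s and contact force between each of book_green, book_ochre, book_blue and the arm below 0.1 N and contact force between each of book_green, book_ochre, book_blue and the fingers below 0.1 N and x of book_ochre in the frame of stand_ochre between -0.03 and 0.03 m and y of book_ochre in the frame of stand_ochre between -0.018 and 0.018 m and z of book_ochre in the frame of stand_ochre below 0.012 m and x of book_blue in the frame of stand_blue between -0.03 and 0.03 m and y of book_blue in the frame of stand_blue between -0.018 and 0.018 m and z of book_blue in the frame of stand_blue below 0.012 m and distance of book_red from where it was at the start of the episode below 0.02 m); the robot touches nothing.
It fails at once if the red book was taken out of place or knocked over (distance of book_red from where it was at the start of the episode above 0.03 m or angle between book_red's own z axis and vertical above 0.5 rad).
It also fails if it takes over 96 s, if anything falls off the work surface, if the arm or the gripper's body presses on something with over 40 N, if the wrist force passes 120 N, or if a joint passes its speed limit or range.

ROBOT

A 6-joint arm with a two-finger parallel gripper is mounted at the origin on a cart in front of the work surface, level with it; the furniture and walls round the work are solid. World frame = base frame: x ahead of the robot, y to its left, z up, the work surface at z = 0. Lengths are in m, angles in rad, forces in N, time in s.
With the tool pointing down it reaches from about 0.15 to 0.775 m from the base axis. Payload 6.1 kg.
Tool frame: the origin (TCP) lies on the mounting face of the last link; the fingertips stand 173 mm ahead of it and the grasp point (between the pads) lies 155 mm ahead of it (r.tip_extent is the distance from the TCP to the fingertips, in m); z points along the fingers, y is the line along which they close (so a half turn about z gives the same grasp; the last joint's range is limited). The gripper opens to 85 mm and grips with 20 to 120 N. Pads are 22 mm wide; open, the fingers measure 114 mm over their backs; the gripper's body (76 mm by 85 mm) begins 54 mm behind the grasp point. The pads swing forward as they close: fully open they stand 13 mm farther back than shut.
Start: joints at [-1.314, 0.126, -0.04, 1.405, 0, 1.571], TCP at [0.133, -0.508, 0.405] pointing down, gripper open.
Joint ranges: [-2.72, 2.72], [-0.95, 1.95], [-1.27, 1.35], [-1.78, 2.02], [-1.46, 1.47], [-3.14, 3.14]. Speed limits (rad/s): [2.39, 2.39, 3.01, 3.14, 3.14, 3.14].

INTERFACE

Orientations are given as a unit quaternion [w, x, y, z].
In Python, from cell import r gives the robot as it stands. The module is installed in compiled form; this text tells all that it offers. Calls block until the motion is done:
- r.movep(position, orientation): joint-space move of the TCP to a pose.
- r.servo_line(position, frame=None, feed=0.15): straight line of the TCP; frame=None keeps the orientation; feed is the mean speed in m/s.
- r.goto_joints(angles): joint-space move.
- r.open() and r.gripper_close(squeeze=None): open the fingers fully, or close them until they stop; squeeze is the grip in N (None keeps the last).
- r.pause(seconds).
- r.inverse_kinematics(position, orientation): joint angles nearest the present ones, or None.
- r.get_obs(): the state.
- r.get_image(name): name is "scene" or "top" or "wrist"; returns a dict with "color" (480x640x3 uint8, blue, green, red), "fov_y" (degrees; the focal length in pixels is half the picture's height over the tangent of half this angle, whatever the lens; pixels are square), "cx", "cy" (the principal point, pixels), "dist_coeffs" ([k1, k2, p1, p2, k3] as OpenCV has them; the pictures are not rectified), "eye" and "orientation" of the camera in the world; the wrist camera has in their place "mount" (4x4, takes a point from camera to tool coordinates, whose origin is the TCP and whose axes are the flange's). Camera axes: x right, y up, looking along -z (the intrinsics and any distortion apply to the point x, -y, -z); pixel columns grow to the right and rows downward; lengths in m; the calibration is good to about 2 mm. A picture is of the moment at which its call begins: read the wrist's pose just before it. There is no depth.
A pose or a line that the arm cannot do raises r.Unreachable and nothing moves.
- r.job_done(): hands the job in; it is judged then, once.
Trained networks look in the newest picture that a camera, given by its name, has taken for a name from the list of things; names that differ only in an ending like _2 or _b are one class to them, and where a whole thing is asked for, a point or a joint stands for the part that bears it (a point fixed in the world has none). Each returns a list of dicts, best first, with "confidence" (0 to 1); they miss things now and then, are a little off and sometimes report something else, mostly with a low value. They report only what shows in the picture. A call takes as long as a camera call.
- r.search_frame(camera, query): "centre" ([row, column] in pixels, amid what is visible of it).
- r.landmark_of(camera, query): "centre" ([row, column] in pixels: a listed point, or the origin of a listed thing).
The state is a dict: "time_s": time; "qpos": joint angles; "joint_velocities": joint speeds; "effort": joint torques, N m; "ee_pos": TCP position; "eef_rot": TCP orientation; "wrist_force": force on the tool from outside, world axes, zero at the start; "moment": the same for the moment, N m; "opening": finger opening in m; "grip_force": force on a finger pad.
Only numpy, scipy, OpenCV 4.12 (cv2) and the standard library are available. Lean on these libraries where they do the work, as an engineer would, in place of code of your own. Each camera call takes 0.05 s, during which the arm holds its last target. There are 200 camera calls.

## Working session

There is one attempt and no reset: what is moved stays moved. The work goes in short steps, each a Python script; the robot and the scene stay as the last script left them, time stands still between calls to the robot, and variables do not carry over. Pictures are saved under pics/ and viewed, at most 14 in all, crops included, and the job is handed in when it is done.

```bash
mkdir -p pics; cat > h.py <<'E'
import numpy as np, cv2
from scipy.spatial.transform import Rotation as R
from cell import r
def rot(q): return R.from_quat([q[1],q[2],q[3],q[0]])
def cam(name):
    o=r.get_obs(); im=r.get_image(name)
    f=240/np.tan(np.radians(im["fov_y"])/2)
    K=np.array([[f,0,im["cx"]],[0,f,im["cy"]],[0,0,1]]); D=np.array(im["dist_coeffs"],float)
    if "mount" in im:
        T=np.eye(4);T[:3,:3]=rot(o["eef_rot"]).as_matrix();T[:3,3]=o["ee_pos"];T=T@np.array(im["mount"])
        E,M=T[:3,3],T[:3,:3]
    else: E,M=np.array(im["eye"]),rot(im["orientation"]).as_matrix()
    return dict(img=im["color"],K=K,D=D,E=E,M=M)
def ray(c,rc):
    p=cv2.undistortPoints(np.array([[[rc[1],rc[0]]]],float),c["K"],c["D"])[0,0]
    d=c["M"]@np.array([p[0],-p[1],-1.]); return c["E"],d/np.linalg.norm(d)
def onz(c,rc,z):
    e,d=ray(c,rc); return e+d*(z-e[2])/d[2]
def tri(*er):
    A=0;b=0
    for e,d in er:
        P=np.eye(3)-np.outer(d,d);A=A+P;b=b+P@e
    x=np.linalg.solve(A,b); return x,[np.linalg.norm(np.cross(x-e,d)) for e,d in er]
N=["book_green","book_ochre","book_blue","book_red","stand_green","stand_ochre","stand_blue","returns_rack"]
E
python3 - <<'E'
from h import *
C={}
for n in("scene","top","wrist"):
    C[n]=cam(n);cv2.imwrite(f"pics/{n}0.png",C[n]["img"]);print(n,C[n]["E"].round(3),C[n]["M"][:,2].round(2),C[n]["D"])
for q in N:
    er=[]
    for n in("scene","top"):
        l=r.landmark_of(n,q);s=r.search_frame(n,q)
        print(q,n,[(np.round(a["centre"],1).tolist(),round(a["confidence"],2)) for a in l[:2]],[(np.round(a["centre"],1).tolist(),round(a["confidence"],2)) for a in s[:2]])
        if l: er.append(ray(C[n],l[0]["centre"]))
    if len(er)==2: x,e=tri(*er);print("   ",x.round(4),np.round(e,4))
E
```

```text
scene [0.105 0.777 0.693] [-0.38  0.72  0.59] [-0.04200942  0.          0.          0.          0.        ]
top [0.256 0.008 1.202] [-0.19 -0.02  0.98] [-0.1023969  0.         0.         0.         0.       ]
wrist [ 0.213 -0.487  0.374] [0.31 0.08 0.95] [-0.09960995  0.          0.          0.          0.        ]
book_green scene [([342.9, 276.0], 0.96)] []
book_green top [([243.1, 216.6], 0.67)] [([238.5, 207.7], 0.94)]
    [0.4638 0.2463 0.0126] [0.0024 0.0024]
book_ochre scene [] [([278.3, 316.0], 0.77)]
book_ochre top [([247.9, 256.8], 0.93)] [([224.4, 387.9], 0.69)]
book_blue scene [([375.3, 235.5], 0.8)] [([342.4, 236.1], 0.74)]
book_blue top [([234.8, 176.5], 0.74), ([208.4, 481.0], 0.45)] [([228.4, 166.2], 0.96)]
    [0.4846 0.3332 0.0103] [0.0022 0.0022]
book_red scene [] [([253.8, 339.2], 0.9)]
book_red top [([250.4, 296.0], 0.56)] [([242.0, 294.3], 0.93)]
stand_green scene [([185.2, 374.3], 0.97), ([374.5, 233.4], 0.31)] [([168.9, 378.9], 0.59)]
stand_green top [([209.3, 482.0], 0.72)] [([207.7, 483.6], 0.81)]
    [ 0.5266 -0.3181  0.0032] [0.0012 0.0012]
stand_ochre scene [([206.9, 357.9], 0.79)] [([192.4, 358.3], 0.96), ([278.3, 315.9], 0.5)]
stand_ochre top [([206.9, 429.9], 0.74)] [([206.9, 433.9], 0.6)]
    [ 0.5276 -0.2081  0.0043] [0.0059 0.0059]
stand_blue scene [([234.3, 356.3], 0.89)] [([222.6, 355.6], 0.61)]
stand_blue top [([225.0, 387.2], 0.79)] [([226.6, 387.3], 0.68)]
    [ 0.4904 -0.1162 -0.0019] [0.0076 0.0076]
returns_rack scene [([334.6, 287.6], 0.88)] []
returns_rack top [([247.4, 236.2], 0.94)] [([245.5, 238.1], 0.77), ([236.7, 206.6], 0.25)]
    [ 0.4598  0.2085 -0.0018] [0.0016 0.0016]
```

View pics/top0.png

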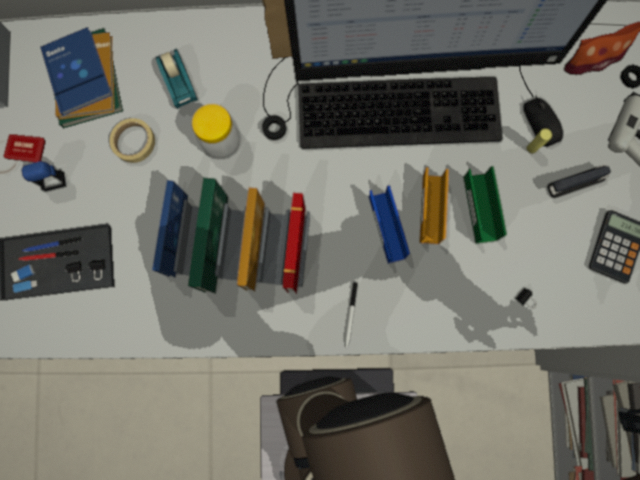

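View pics/scene0.png

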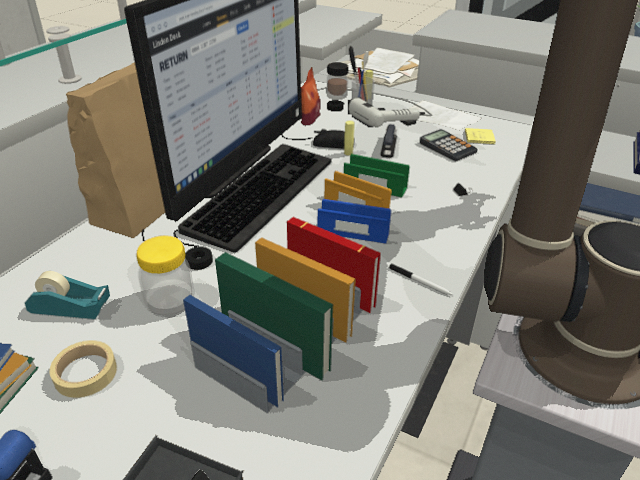

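The rack holds, left to right in the top view, blue, green, ochre and red at columns 170, 208, 251 and 294. The stands are blue (389, 225), ochre (433, 205) and green (485, 205). The networks agree, except a weak ochre book hit at (388, 224), which is really the blue stand. Next come wrist views of both areas.

```bash
cat >> h.py <<'E'
def down(yaw):  # tool x axis at yaw, z down
    q=(R.from_euler("z",yaw)*R.from_euler("x",np.pi)).as_quat(); return [q[3],q[0],q[1],q[2]]
E
python3 - <<'E'
from h import *
im=r.get_image("wrist");print(np.array(im["mount"]).round(3),im["fov_y"])
o=r.get_obs();print(rot(o["eef_rot"]).as_matrix().round(2))
for yaw in(-.1,3.04,.3,-2.84):
  for p in([.46,.20,.45],[.48,.33,.45],[.46,.08,.45],[.53,-.32,.3],[.53,-.32,.45],[.53,-.32,.5],[.49,-.12,.45],[.38,.25,.5],[.4,-.25,.5]):
    q=r.inverse_kinematics(p,down(yaw)); print(yaw,p,None if q is None else np.round(q,2))
E
```

```text
[[-0.001  0.947  0.321  0.082]
 [ 1.     0.001 -0.001  0.   ]
 [-0.002  0.321 -0.947  0.03 ]
 [ 0.     0.     0.     1.   ]] 58.85634650560995
[[ 0.97  0.25  0.  ]
 [ 0.25 -0.97  0.  ]
 [ 0.   -0.   -1.  ]]
-0.1 [0.46, 0.2, 0.45] [ 0.41  0.09  0.01  1.5   0.   -2.63]
-0.1 [0.48, 0.33, 0.45] [ 0.6   0.24  0.2   1.53  0.   -2.44]
-0.1 [0.46, 0.08, 0.45] [ 0.17  0.02 -0.05  1.5   0.   -2.87]
-0.1 [0.53, -0.32, 0.3] [-0.54  0.32 -0.02  1.23  0.    2.7 ]
-0.1 [0.53, -0.32, 0.45] [-0.54  0.32  0.3   1.55  0.    2.7 ]
-0.1 [0.53, -0.32, 0.5] [-0.54  0.34  0.45  1.68  0.    2.7 ]
-0.1 [0.49, -0.12, 0.45] [-0.24  0.09  0.02  1.5   0.    3.  ]
-0.1 [0.38, 0.25, 0.5] [ 0.58  0.01  0.05  1.61  0.   -2.46]
-0.1 [0.4, -0.25, 0.5] [-0.56  0.04  0.08  1.61  0.    2.68]
3.04 [0.46, 0.2, 0.45] [0.41 0.09 0.01 1.5  0.   0.51]
3.04 [0.48, 0.33, 0.45] [0.6  0.24 0.2  1.53 0.   0.7 ]
3.04 [0.46, 0.08, 0.45] [ 0.17  0.02 -0.05  1.5   0.    0.27]
3.04 [0.53, -0.32, 0.3] [-0.54  0.32 -0.02  1.23  0.   -0.44]
3.04 [0.53, -0.32, 0.45] [-0.54  0.32  0.3   1.55  0.   -0.44]
3.04 [0.53, -0.32, 0.5] [-0.54  0.34  
[... 598 characters left out ...]
4  0.09  0.02  1.5   0.    2.6 ]
0.3 [0.38, 0.25, 0.5] [ 0.58  0.01  0.05  1.61  0.   -2.86]
0.3 [0.4, -0.25, 0.5] [-0.56  0.04  0.08  1.61  0.    2.28]
-2.84 [0.46, 0.2, 0.45] [0.41 0.09 0.01 1.5  0.   0.11]
-2.84 [0.48, 0.33, 0.45] [0.6  0.24 0.2  1.53 0.   0.3 ]
-2.84 [0.46, 0.08, 0.45] [ 0.17  0.02 -0.05  1.5   0.   -0.13]
-2.84 [0.53, -0.32, 0.3] [-0.54  0.32 -0.02  1.23  0.   -0.84]
-2.84 [0.53, -0.32, 0.45] [-0.54  0.32  0.3   1.55  0.   -0.84]
-2.84 [0.53, -0.32, 0.5] [-0.54  0.34  0.45  1.68  0.   -0.84]
-2.84 [0.49, -0.12, 0.45] [-0.24  0.09  0.02  1.5   0.   -0.54]
-2.84 [0.38, 0.25, 0.5] [0.58 0.01 0.05 1.61 0.   0.28]
-2.84 [0.4, -0.25, 0.5] [-0.56  0.04  0.08  1.61  0.   -0.86]
```

```bash
python3 - <<'E'
from h import *
import pickle
C={}
for k,p in dict(s1=[.42,-.27,.48],s2=[.42,-.13,.48],r1=[.40,.15,.5],r2=[.40,.28,.5]).items():
    r.movep(p,down(np.pi)); r.pause(.3); C[k]=cam("wrist"); cv2.imwrite(f"pics/{k}.png",C[k]["img"])
    for q in(N[4:7] if k[0]=="s" else N[:4]+N[7:]):
        l=r.landmark_of("wrist",q); C[k][q]=[(a["centre"],a["confidence"]) for a in l]
        print(k,q,[(np.round(a["centre"],1).tolist(),round(a["confidence"],2)) for a in l[:2]])
pickle.dump(C,open("C.pkl","wb"))
for ks,qs in((("s1","s2"),N[4:7]),(("r1","r2"),N[:4]+N[7:])):
    for q in qs:
        if all(C[k][q] for k in ks): x,e=tri(*[ray(C[k],C[k][q][0][0]) for k in ks]);print(q,x.round(4),np.round(e,4))
print(r.get_obs()["time_s"])
E
```

```text
s1 stand_green [([275.7, 278.5], 0.72)]
s1 stand_ochre [([273.3, 370.3], 0.74)]
s1 stand_blue [([243.7, 459.0], 0.63)]
s2 stand_green [([274.3, 157.7], 0.9)]
s2 stand_ochre [([275.8, 250.7], 0.9)]
s2 stand_blue [([242.8, 335.0], 0.85)]
r1 book_green [([232.5, 404.8], 0.87)]
r1 book_ochre [([224.3, 329.5], 0.64)]
r1 book_blue [([249.1, 469.5], 0.58)]
r1 book_red []
r1 returns_rack [([228.9, 369.2], 0.62)]
r2 book_green [([231.0, 292.0], 0.69)]
r2 book_ochre [([223.8, 218.8], 0.88)]
r2 book_blue [([245.5, 361.2], 0.59)]
r2 book_red [([219.4, 145.2], 0.59)]
r2 returns_rack [([216.3, 143.9], 0.74), ([234.1, 256.0], 0.66)]
stand_green [ 0.5281 -0.3147  0.0066] [0.0006 0.0006]
stand_ochre [ 0.5328 -0.2091 -0.0057] [0.0014 0.0014]
stand_blue [ 0.4913 -0.1118  0.0033] [0.0005 0.0005]
book_green [0.4647 0.2495 0.0035] [0.0009 0.0009]
book_ochre [ 0.4584  0.1629 -0.007 ] [0.0004 0.0004]
book_blue [ 0.4862  0.3304 -0.003 ] [0.0022 0.0022]
returns_rack [0.3846 0.1786 0.2382] [0.0038 0.0038]
8.15
```

View pics/s2.png

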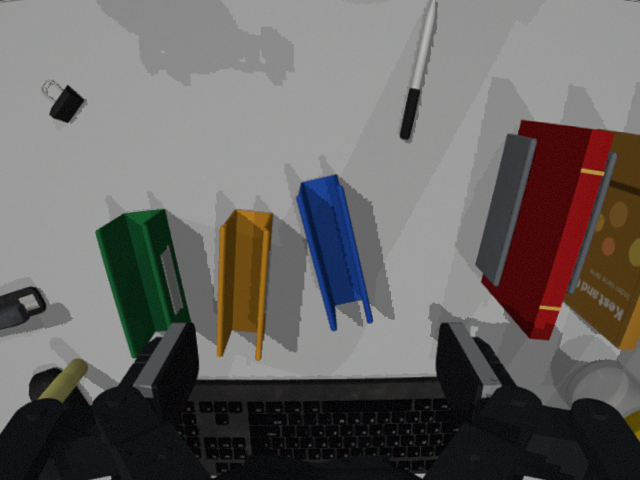

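View pics/r2.png

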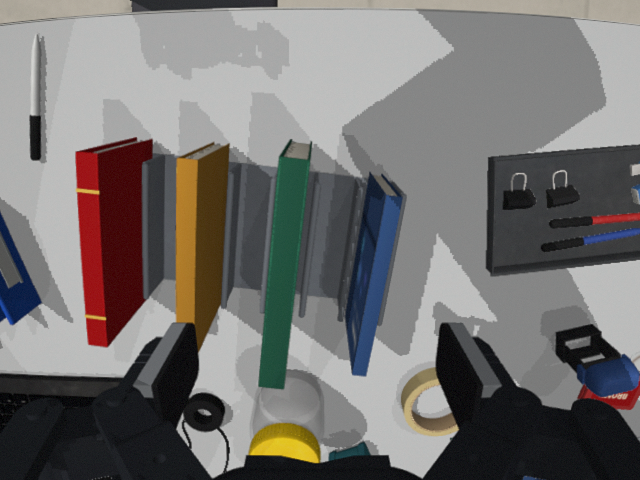

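View pics/r1.png

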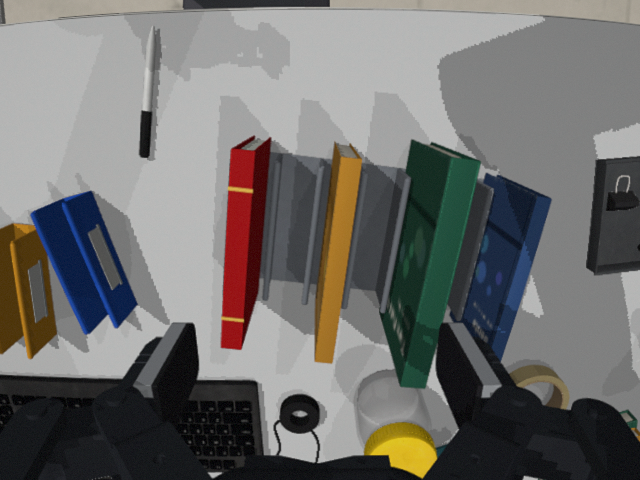

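View pics/s1.png

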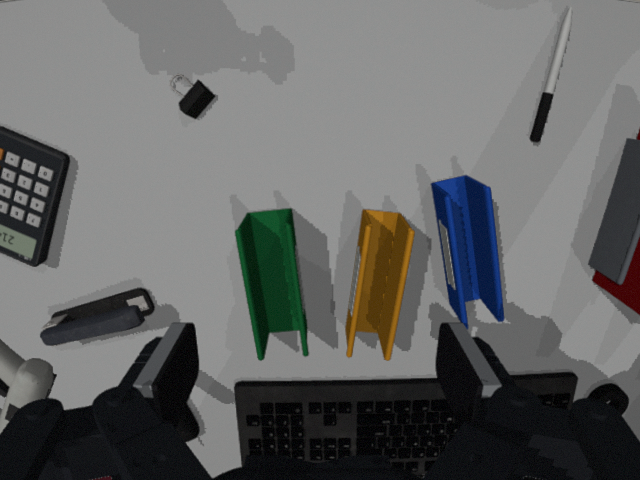

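The wrist views show all four rack books standing roughly upright, with red's gold lines in r2 at (88,190) and (95,318). The three stands are empty: in s1, green is at (272,280), ochre at (378,280) and blue at (467,245). I'll fit the known box shapes to colour masks across views, leaving the height free as a check.

```bash
cat > fit.py <<'E'
from h import *
import pickle, itertools
from scipy.optimize import minimize
HSV=dict(green=[(50,95)],ochre=[(9,26)],blue=[(103,125)],red=[(0,7),(171,180)])
BK=dict(green=(.21,.145,.024),ochre=(.19,.13,.017),blue=(.18,.12,.014),red=(.185,.125,.02))
SW=dict(green=.042,ochre=.035,blue=.032)
def box(x0,x1,y0,y1,z0,z1): return np.array(list(itertools.product((x0,x1),(y0,y1),(z0,z1))))
def proj(c,P):
    q=(P-c["E"])@c["M"]*[1,-1,-1]
    return cv2.projectPoints(q,np.zeros(3),np.zeros(3),c["K"],c["D"])[0][:,0]
def draw(c,parts,T):
    m=np.zeros((480,640),np.uint8)
    for b in parts: cv2.fillConvexPoly(m,np.round(cv2.convexHull(proj(c,T(b)).astype(np.float32))*16).astype(int),255,cv2.LINE_AA,4)
    return m/255.
def pose(p):
    x,y,z,yaw,roll=p; M=R.from_euler("ZX",[yaw,roll]).as_matrix()
    return lambda b:b@M.T+[x,y,z]
def mask(img,col):
    h=cv2.cvtColor(cv2.GaussianBlur(img,(3,3),0),cv2.COLOR_BGR2HSV);m=0
    for a,b in HSV[col]: m=m|cv2.inRange(h,(a,80,35),(b,255,255))
    return cv2.morphologyEx(m,cv2.MORPH_CLOSE,np.ones((5,5)))
def fit(cams,kind,col,p0,free_z=True):
    if kind=="book":
        l,h,t=BK[col];t2=t/2; full=[box(-l/2,l/2,-t2,t2,0,h)];up=[box(-l/2,l/2,-t2,t2,.064,h)]
    else:
        w=SW[col]/2; full=up=[box(-.075,.075,-w-.004,-w,0,.064),box(-.075,.075,w,w+.004,0,.064),box(-.075,.075,-w,w,0,.004)]
    data=[]
    for c in cams:
        near=cv2.dilate((draw(c,full,pose(p0))>0).astype(np.uint8),np.ones((41,41)))
        m=mask(c["img"],col)*near
        n,_ ,_,_=cv2.connectedComponentsWithStats(m)
        cs,_=cv2.findContours(m,cv2.RETR_EXTERNAL,cv2.CHAIN_APPROX_NONE)
        mm=np.zeros_like(m); cv2.drawContours(mm,[a for a in cs if cv2.contourArea(a)>300],-1,1,-1)
        w=np.ones(m.shape)
        if c.get("wrist",1): w[315:,:205]=0;w[315:,425:]=0
        data.append((c,mm.astype(float),w))
    def cost(p):
        s=0
        q=np.array(p)
        for c,m,w in data:
            u=draw(c,up,pose(q))
            if kind=="book": w=w*np.where((draw(c,full,pose(q))>0)&(u<.01),0,1)
            s+=(w*abs(u-m)).sum()/((w*u).sum()+1)
        return s/len(data)+ (10*q[4])**2*.001
    st=np.array([.006,.006,.006,.05,.05 if kind=="book" else 0]); 
    best=None
    p=np.array(p0,float)
    for k in range(3):
        S=np.vstack([p]+[p+np.eye(5)[i]*st[i]*(1 if k%2 else -1)/(k+1) for i in range(5)])
        o=minimize(cost,p,method="Nelder-Mead",options=dict(initial_simplex=S,maxfev=250,xatol=1e-4,fatol=1e-5)); p=o.x
    return p,o.fun
E
cat > runfit.py <<'E'
from fit import *
C=pickle.load(open("C.pkl","rb"))
G={("stand","green"):(.528,-.315,0,.1,0),("stand","ochre"):(.53,-.208,0,-.05,0),("stand","blue"):(.491,-.112,0,.2,0),
("book","green"):(.465,.2495,.004,-.08,0),("book","ochre"):(.458,.163,.004,-.08,0),("book","blue"):(.486,.332,.004,-.08,0),("book","red"):(.452,.079,.004,-.08,0)}
res={}
for (k,c),p0 in G.items():
    cams=[C[a] for a in(("s1","s2") if k=="stand" else ("r1","r2"))]
    p,f=fit(cams,k,c,p0); res[k,c]=p; print(k,c,p.round(4),round(f,3),flush=True)
pickle.dump(res,open("res.pkl","wb"))
for n in("s1","r2"):
    im=C[n]["img"].copy()
    for (k,c),p in res.items():
        if (k=="stand")!=(n=="s1"): continue
        if k=="book": l,h,t=BK[c];B=[box(-l/2,l/2,-t/2,t/2,h-.0001,h)]
        else: w=SW[c]/2;B=[box(-.075,.075,-w-.004,-w,0,.064),box(-.075,.075,w,w+.004,0,.064)]
        for b in B: cv2.polylines(im,[cv2.convexHull(proj(C[n],pose(p)(b)).astype(np.float32)).astype(int)],1,(255,255,255),1)
    cv2.imwrite(f"pics/fit_{n}.png",im)
a=cv2.imread("pics/fit_s1.png")[150:380,200:520];b=cv2.imread("pics/fit_r2.png")[110:400,50:430]
o=np.zeros((520,400,3),np.uint8);o[:230,:320]=a;o[230:520,:380]=b;cv2.imwrite("pics/fit.png",o)
E
time python3 runfit.py
```

```text
stand green [ 0.5306 -0.3176 -0.0031  0.1031  0.    ] 0.1
stand ochre [ 0.5277 -0.2091  0.0068 -0.1053  0.    ] 0.086
stand blue [ 0.4914 -0.1119  0.0022  0.2387  0.    ] 0.11
book green [ 0.4658  0.2486  0.0032 -0.1207 -0.0008] 0.086
book ochre [ 0.4577  0.1635  0.0053 -0.1173 -0.007 ] 0.067
book blue [ 0.4859  0.3314  0.003  -0.1321  0.0063] 0.06
book red [ 0.4487  0.0799  0.0045 -0.1271  0.0114] 0.051
real	0m51.985s
user	0m27.804s
sys	0m24.448s
```

View pics/fit.png

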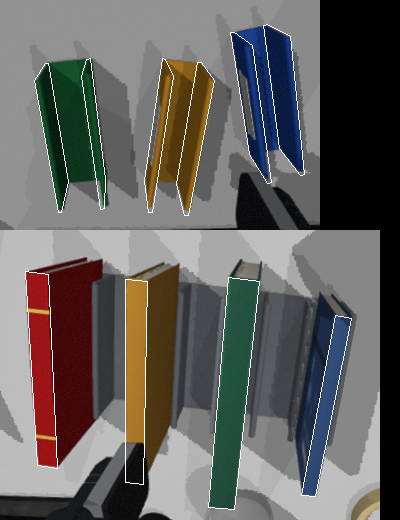

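The fitted outlines match the images, and book heights come out at z≈0.003–0.005, agreeing with the 4 mm floor. I'll start with ochre, which only has to pass over red.

```bash
cat > pick.py <<'E'
import sys
from fit import *
c=sys.argv[1]; res=pickle.load(open("res.pkl","rb"))
b,s=res["book",c],res["stand",c]; h=BK[c][1]
def st(t):
    o=r.get_obs();print(t,round(o["time_s"],1),"p",np.round(o["ee_pos"],3),"open",round(o["opening"],4),"grip",round(o["grip_force"],1),"F",np.round(o["wrist_force"],1),flush=True);return o
zg=.004+h-.018+.155; top=.17+zg-.004
qb,qs=down(np.pi+b[3]),down(np.pi+s[3])
off=b[4]*h
r.servo_line([b[0],b[1],max(top,r.get_obs()["ee_pos"][2])-.0],qb,.3)
r.servo_line([b[0],b[1],zg+.06],feed=.25)
r.servo_line([b[0],b[1],zg],feed=.1); st("down")
r.gripper_close(60); o=st("gripped")
if abs(o["opening"]-BK[c][2])>.006: r.open(); sys.exit("bad grip")
r.servo_line([b[0],b[1],zg+.07],feed=.12)
r.servo_line([b[0],b[1],top],feed=.25); o=st("lifted")
if abs(o["opening"]-BK[c][2])>.006: sys.exit("lost")
r.servo_line([s[0],s[1],top],qs,.25); st("over")
r.servo_line([s[0],s[1],zg+.08],feed=.2)
r.servo_line([s[0],s[1],zg+.012],feed=.1); st("in slot")
f0=r.get_obs()["wrist_force"][2]
for z in np.arange(.009,-.0035,-.003):
    r.servo_line([s[0],s[1],zg+z],feed=.05)
    if abs(r.get_obs()["wrist_force"][2]-f0)>5: break
st("placed"); r.open(); r.pause(.3)
r.servo_line([s[0],s[1],zg+.1],feed=.2); st("up")
E
python3 pick.py ochre
```

```text
down 10.3 p [0.458 0.164 0.272] open 0.0851 grip 0.0 F [-0.7  1.1 -0.3]
gripped 10.9 p [0.458 0.164 0.271] open 0.0164 grip 59.2 F [0.9 1.3 1.7]
lifted 12.2 p [0.458 0.163 0.436] open 0.0159 grip 58.7 F [-0.6  0.8 -3.1]
over 13.9 p [ 0.528 -0.208  0.437] open 0.0165 grip 58.7 F [-0.2  0.7 -1.6]
in slot 15.3 p [ 0.528 -0.209  0.284] open 0.0162 grip 58.6 F [ 0.5 -0.6 -2.6]
placed 16.5 p [ 0.528 -0.209  0.271] open 0.0161 grip 61.4 F [-5.2  2.6 19.1]
up 18.2 p [ 0.528 -0.209  0.37 ] open 0.0854 grip 0.0 F [-0.8  0.5 -0.1]
```

Ochre touched the slot floor at the expected height. I'll check it, and red, with the wrist and top cameras before carrying on.

```bash
cat > chk.py <<'E'
import sys
from fit import *
res=pickle.load(open("res.pkl","rb"))
V=[]
for p in([.42,-.25,.5],[.42,-.14,.5]):
    if p[0]: r.movep(p,down(np.pi)); r.pause(.2); V.append(cam("wrist"))
cv2.imwrite(f"pics/chk_{sys.argv[1]}.png",V[0]["img"])
for c in sys.argv[1:]:
    s=res["stand",c]; 
    p,f=fit(V,"book",c,(s[0],s[1],.004,s[3],0)); d=R.from_euler("z",-s[3]).apply([p[0]-s[0],p[1]-s[1],0])
    print(c,p.round(4),round(f,3),"in stand frame",d[:2].round(4))
t=cam("top");t["wrist"]=0;cv2.imwrite(f"pics/top_{sys.argv[1]}.png",t["img"])
print(r.get_obs()["time_s"])
E
python3 chk.py ochre
```

```text
ochre [ 0.5275 -0.2107  0.0083 -0.1053 -0.0062] 0.317 in stand frame [ 0.     -0.0017]
19.975
```

View pics/chk_ochre.png

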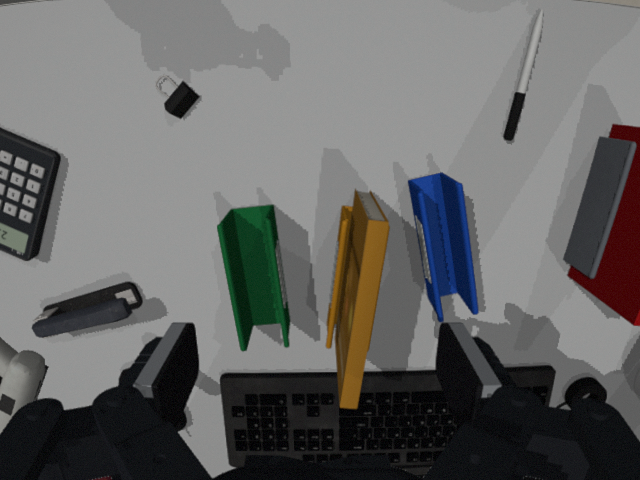

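The ochre book stands upright and centred in its stand, with its top strip running from (375,220) to (350,405). Next are green and blue.

```bash
python3 pick.py green && python3 pick.py blue && python3 chk.py green blue
```

```text
down 22.9 p [0.466 0.249 0.287] open 0.0852 grip 0.0 F [0.  0.2 0.2]
gripped 23.5 p [0.466 0.249 0.286] open 0.0237 grip 59.4 F [0.5 0.  1.5]
lifted 24.8 p [0.466 0.249 0.451] open 0.0233 grip 58.8 F [-0.3  0.  -3.5]
over 27.2 p [ 0.531 -0.317  0.452] open 0.0233 grip 58.8 F [ 0.1  0.2 -2. ]
in slot 28.7 p [ 0.531 -0.318  0.299] open 0.0236 grip 58.8 F [-0.2 -0.2 -2.3]
placed 29.9 p [ 0.531 -0.318  0.286] open 0.0234 grip 61.4 F [-2.4  3.5 16.9]
up 31.5 p [ 0.531 -0.318  0.385] open 0.0854 grip 0.0 F [-0.4 -0.7  0.4]
down 35.1 p [0.486 0.332 0.262] open 0.0855 grip 0.0 F [ 0.   0.9 -0.5]
gripped 35.8 p [0.486 0.331 0.261] open 0.0135 grip 58.9 F [ 0.6 -0.7  1.3]
lifted 37.1 p [0.486 0.331 0.426] open 0.0133 grip 58.4 F [ 0.8  0.2 -3.7]
over 39.0 p [ 0.491 -0.111  0.427] open 0.0135 grip 58.4 F [-0.9 -0.3 -1.9]
in slot 40.4 p [ 0.492 -0.112  0.274] open 0.0134 grip 58.4 F [ 0.  -0.3 -1.9]
placed 41.7 p [ 0.491 -0.112  0.261] open 0.0138 grip 62.0 F [-6.5  1.3 20.9]
up 43.3 p [ 0.491 -0.112  0.36 ] open 0.0852 grip 0.0 F [ 0.3  0.5 -0.2]
green [ 0.5294 -0.305   0.0034  0.1028  0.1074] 0.584 in stand frame [0.     0.0126]
blue [ 0.4901 -0.1135  0.0275  0.2546  0.057 ] 0.536 in stand frame [-0.0016 -0.0012]
45.225
```

View pics/chk_green.png

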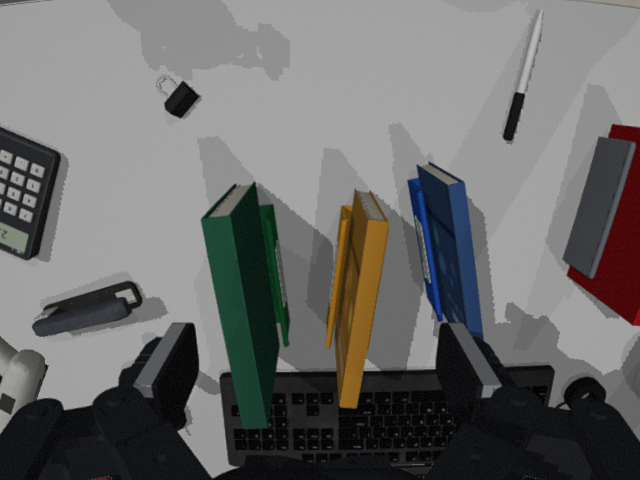

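View pics/top_green.png

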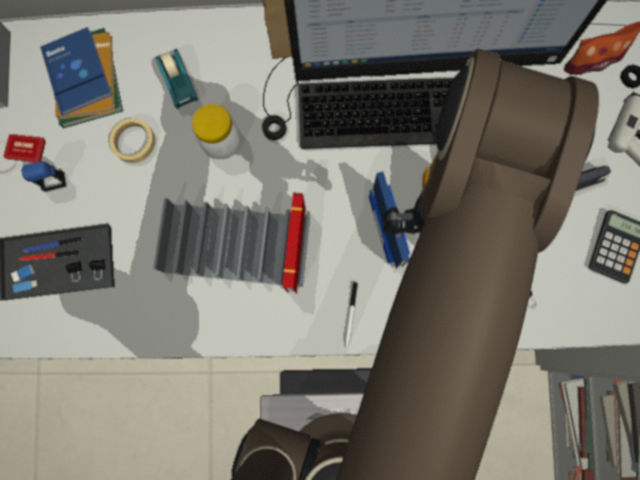

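All three books look upright in their own stands, and red is unmoved in the top view at (294,242). The colour fit is spoiled by the same-coloured stands, so I'll overlay the expected top outlines as a last check.

```bash
python3 - <<'E'
from fit import *
res=pickle.load(open("res.pkl","rb"));c=cam("wrist");im=c["img"].copy()
for k in SW:
    l,h,t=BK[k];p=res["stand",k].copy();p[2]=.004
    cv2.polylines(im,[cv2.convexHull(proj(c,pose(p)(box(-l/2,l/2,-t/2,t/2,h-.0001,h))).astype(np.float32)).astype(int)],1,(255,255,255),1)
cv2.imwrite("pics/fin.png",cv2.resize(im[100:420,40:460],None,fx=1.8,fy=1.8))
E
```

```text
(no output)
```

View pics/fin.png

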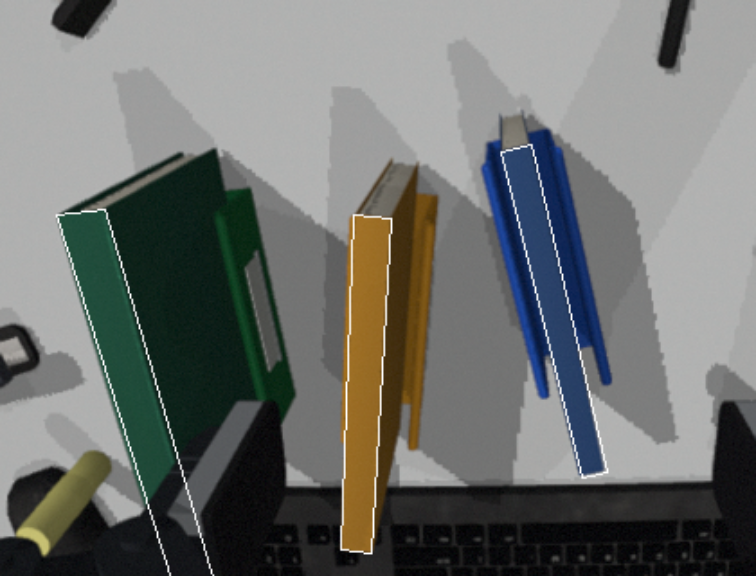

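The expected outlines lie right on the top edges of all three books, so they're upright, seated on the floor and centred.

```bash
python3 -c "
from cell import r
print(r.job_done(), r.get_obs()['time_s'])"
```

```text
the job is handed in; nothing more can be done
the job is handed in; nothing more can be done
```

The green, ochre and blue books each stand upright, seated and centred in their own colour's stand; the red book was not moved, and the job is handed in at about 45 s of the 96 s allowed, though the hand-in call gave no verdict.

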